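Push a tin home in the sloped tin rack and latch it

TASK

Load the tin rack by the sink: push the small tin gently from the level landing down the sloping chute until it presses the sprung stop plate back by a few millimetres, but never drive the plate to the end of its travel. Take the hand back so that the tin is left standing against the plate, then swing the retaining arm fully across the chute behind it. Leave the other things on the worktop alone.

Things in the scene. Friction and masses are not known exactly. Their poses are not given: they have to be found in the camera images.
- tin: the small food tin on the rack, a cylinder 57 mm in diameter and 72 mm high, 0.13 to 0.25 kg; origin at the centre of its underside, z axis up through the tin. At first it stands upright on the level landing; friction lets it stay wherever it is left on the slope, and sliding it takes about 0.3 to 3 N
- chute: sloping bare-metal channel of the rack (fixed). Origin on its floor's middle line at the upper end, where the level landing joins, 60 mm above the worktop; x points up the slope (10 degrees) along the middle line, y across, away from the robot, z square to the floor. Floor from x -150 to 0 mm, 62 mm clear between 3 mm walls that stand 20 mm above it; the far (-x) end is to the robot's left
- landing (a point): point on the floor of the level landing, middle line, 47 mm uphill of the chute's origin. The landing carries the channel on for 95 mm at its full height (60 mm above the worktop), same width and walls, and its outer end is open. A full-height wall end stands near the robot's left side at world x 0.24 to 0.34 m, y from 0.165 m up: keep shoulder and elbow off it
- stop (a joint): travel (m) of the sprung plate down the slope: 0 free, 0.008 hard against its end; 1.5 N per mm. Steel plate 54 mm wide, 3 to 35 mm above the floor, on a carriage that straddles the chute, clamped where somebody left it; it does not shift. The free plate's tin-facing side is anywhere from chute x -115 to -75 mm: not measured, to be seen or felt
- latch (a joint): angle (rad) of the retaining arm, a bar 74 mm long, 8 mm thick, 22 to 34 mm above the floor; upright pivot on the carriage at chute y -43 mm (outside the wall nearer the robot), 65.5 mm uphill of the free plate's face. 0: it points straight uphill beside the wall; negative: swung outward; 1.57: square across the chute behind a seated tin, its end stop. Stiff, about 1 N at the tip
- big_tin: bystander: larger food tin, 75 mm in diameter, 110 mm high; origin at the centre of its underside
- honey: bystander: honey jar with a lid, about 60 mm wide, 86 mm high; origin at the centre of its underside
- salt: bystander: glass salt shaker, 44 mm in diameter, 90 mm high; origin at the centre of its underside
- onion: bystander: brown onion, 82 mm wide, 94 mm high, lying fixed on the chopping board; origin at the centre of its underside
- garlic: bystander: garlic bulb, 60 mm wide, fixed on the chopping board; origin at the centre of its underside
- board: bystander: wooden chopping board, 200 x 290 x 20 mm, fixed, at the back left; origin at the centre of its underside
- lemon: bystander: lemon, 78 mm long, 56 mm high; origin at the centre of its underside
Mind the look-alikes: they are no part of the job. Leave any purple look-alike of the tin alone.

How it is judged:
On the way, in this order (a step that is already met when the one before it is completed fails the run):
1. pushed by the hand and standing flat on the slope, the tin holds the stop plate back by at least 2 mm (value of joint stop above 0.002 m and contact force between tin and the fingers above 0.5 N and x of tin in the frame of chute between -0.105 and -0.035 m and y of tin in the frame of chute between -0.008 and 0.008 m and z of tin in the frame of chute between -0.004 and 0.004 m and angle between the z axis of tin and the z axis of chute, either way round below 0.1 rad), for 0.2 s.
2. the retaining arm is swung across the chute behind the tin (to within 0.2 rad of square) (value of joint latch above 1.37 rad and x of tin in the frame of chute between -0.105 and -0.035 m), for 0.2 s.
At the end, for the whole second after the job is handed in: The tin stands at rest flat on the slope between the walls (within 8 mm of the middle line, 4 mm of the floor, 0.1 rad of square), still holding the stop plate back at least 0.2 mm, and the retaining arm stands across the chute behind it, within 0.2 rad of square (all of step 2 and value of joint stop above 0.0002 m and linear speed of tin below 0.01 m/s and y of tin in the frame of chute between -0.008 and 0.008 m and z of tin in the frame of chute between -0.004 and 0.004 m and angle between the z axis of tin and the z axis of chute, either way round below 0.1 rad); the robot touches nothing.
It fails at once if the stop plate is driven to the end of its travel (pressed back more than 7 mm of 8) (value of joint stop above 0.007 m).
It fails at once if the tin is slammed or jammed in the chute (more than 22 N between them) (contact force between tin and chute above 22 N).
It fails at once if the tin is tipped over (tilted more than 0.6 rad) (angle between tin's own z axis and vertical above 0.6 rad).
It fails at once if a bystander is moved by more than 20 mm (distance of any of big_tin, honey, salt, lemon from where it was at the start of the episode above 0.02 m).
It also fails if it takes over 72 s, if anything falls off the work surface, if the arm or the gripper's body presses on something with over 40 N, if the wrist force passes 120 N, or if a joint passes its speed limit or range.

ROBOT

A 7-joint arm with a two-finger parallel gripper is mounted at the origin on a cart in front of the work surface, level with it; the furniture and walls round the work are solid. World frame = base frame: x ahead of the robot, y to its left, z up, the work surface at z = 0. Lengths are in m, angles in rad, forces in N, time in s.
With the tool pointing down it reaches from about 0.35 to 0.9 m from the base axis. Payload 19.9 kg.
Tool frame: the origin (TCP) lies on the centre line of the jaws, within the pads' length; the fingertips stand 25 mm ahead of it and the grasp point (between the pads) lies 6 mm ahead of it (env.tips_ahead is the distance from the TCP to the fingertips, in m); z points along the fingers, y is the line along which they close (so a half turn about z gives the same grasp; the last joint's range is limited). The gripper opens to 94 mm and grips with 3 to 60 N. Pads are 16 mm wide; open, the fingers measure 119 mm over their backs; the gripper's body (75 mm by 177 mm) begins 78 mm behind the grasp point.
Start: joints at [1.23, 0.417, -0.01, 1.614, 0.005, 1.111, -0.053], TCP at [0.184, -0.597, 0.23] pointing down, gripper open.
Joint ranges: [-2.81, 2.81], [-0.39, 2.02], [-1.27, 1.25], [0.06, 2.57], [-1.19, 4.33], [0.19, 2], [-2.82, 2.82]. Speed limits (rad/s): [1.89, 1.89, 2.39, 2.39, 3.01, 3.01, 3.01].

INTERFACE

Orientations are given as [roll, pitch, yaw] about the fixed x, y, z axes, in that order (R = Rz(yaw) Ry(pitch) Rx(roll)).
In Python, from station import telemetry, vision, close_job, env gives the robot as it stands. The module is installed in compiled form; this text tells all that it offers.
- The arm moves only by the shell command python3 -m handwheel 'ROWS'. ROWS is JSON, a list of rows, each an object of numbers: "dx", "dy", "dz": the shift along the world's x, y, z in units of 30 mm (1.0 is 30 mm); "ax", "ay", "az": the turn, a rotation vector about the world's x, y, z in units of 5 degrees (1.0 is 5 degrees); "jaw": the finger opening in mm, from 0 to 94. A call has exactly 5 rows; each row is the pose to reach, as a shift and turn from the pose commanded when the call began; what a row does not reach only later rows make up. A row lasts 1/10 s, in which the tool goes at most 50 mm and 8.59 degrees, less where a joint would pass 70% of its speed; a pose out of reach is approached as far as the arm can. A call with a gripper value outside its range is refused whole. The fingers move at their own pace and stop on an object; the grip force is fixed at half the most. Time passes only in rows, so rows that repeat a pose let the fingers close, or fill a call up. It gives the time, the measured TCP pose, the force, the opening and the grip force at its end, in the units of the state.
- telemetry.sense(): the state, without advancing time (a new reading comes with each control period).
- vision.capture(name): name is "scene" or "top"; returns a dict with "image" (480x640x3 uint8, red, green, blue), "intrinsics" (3x3 intrinsics, pixels), "cam_to_world" (4x4, takes a point from camera to world coordinates). Camera axes: x right, y up, looking along -z (the intrinsics and any distortion apply to the point x, -y, -z); pixel columns grow to the right and rows downward; lengths in m; the calibration is good to about 2 mm. A picture is of the moment at which its call begins. There is no depth.
- close_job(): hands the job in; it is judged then, once.
The state is a dict: "clock": time; "joint_positions": joint angles; "qd": joint speeds; "joint_efforts": joint torques, N m; "ee_pos": TCP position; "eef_rot": TCP orientation; "ft_force": force on the tool from outside, world axes, zero at the start; "moment": the same for the moment, N m; "finger_gap": opening from 0.0 (shut) to 1.0 (fully open); "finger_force": force on a finger pad.
Only numpy, scipy, OpenCV 4.12 (cv2) and the standard library are available. Lean on these libraries where they do the work, as an engineer would, in place of code of your own. Each camera call takes 0.05 s, during which the arm holds its last target. There are 200 camera calls.

## Working session

There is one attempt and no reset: what is moved stays moved. The work goes in short steps, Python scripts to look and compute and a shell command to move; the robot and the scene stay as the last step left them, time stands still between calls to the robot, and variables do not carry over. Pictures are saved under pics/ and viewed, at most 10 in all, crops included, and the job is handed in when it is done.

```bash
mkdir -p pics
python3 - <<'E'
from station import telemetry, vision, env
import cv2,pickle
for n in("scene","top"):
    d=vision.capture(n); cv2.imwrite(f"pics/{n}0.png",d["image"][:,:,::-1]); pickle.dump(d,open(f"{n}0.pkl","wb"))
    print(n,d["intrinsics"],d["cam_to_world"].round(4) if hasattr(d["cam_to_world"],'round') else d["cam_to_world"],[k for k in d])
s=telemetry.sense();print({k:s[k] for k in("clock","ee_pos","eef_rot","ft_force","finger_gap")},env.tips_ahead)
E
```

```text
scene [[624.61586471   0.         330.71595474]
 [  0.         624.61586471 239.3108452 ]
 [  0.           0.           1.        ]] [[ 0.5628  0.6316 -0.5332 -0.3137]
 [-0.8264  0.4412 -0.3498 -0.6451]
 [ 0.0143  0.6375  0.7703  1.3039]
 [ 0.      0.      0.      1.    ]] ['image', 'intrinsics', 'cam_to_world']
top [[552.83293507   0.         315.51355019]
 [  0.         552.83293507 240.29180978]
 [  0.           0.           1.        ]] [[ 0.0065  0.9905 -0.1371  0.3907]
 [-0.9999  0.0082  0.0113 -0.083 ]
 [ 0.0123  0.137   0.9905  1.2331]
 [ 0.      0.      0.      1.    ]] ['image', 'intrinsics', 'cam_to_world']
{'clock': 0.1, 'ee_pos': array([ 0.18389062, -0.59702396,  0.22987519]), 'eef_rot': array([-3.14050496e+00,  6.63518134e-05,  2.98794020e-01]), 'ft_force': array([ 0.1296422 , -0.20136979, -0.07689464]), 'finger_gap': 1.0002463572615339} 0.025
```

View pics/scene0.png

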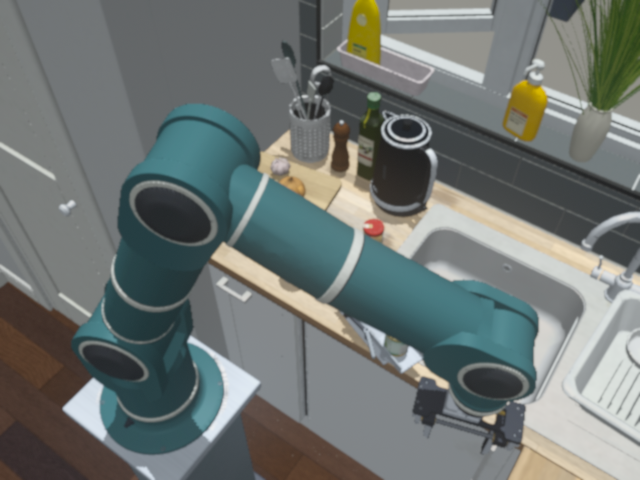

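View pics/top0.png

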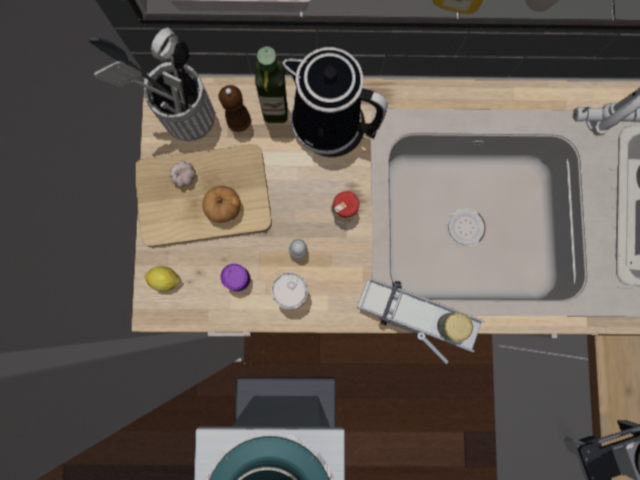

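The top view shows the rack at (360–480, 283–348). Candidates for the tin are the gold-lidded one on the rack at (455,326), the purple look-alike at (235,278) and the big tin, white-topped, at (290,291). I choose the one at (455,326). The carriage is at about (391,303), and the latch arm points outward from (422,336) to (447,362).

Run:
```python
import cv2
im=cv2.imread("pics/top0.png")[270:370,350:490]
cv2.imwrite("pics/crop0.png",cv2.resize(im,None,fx=5.5,fy=5.5,interpolation=cv2.INTER_CUBIC))
```

```text
(no output)
```

View pics/crop0.png

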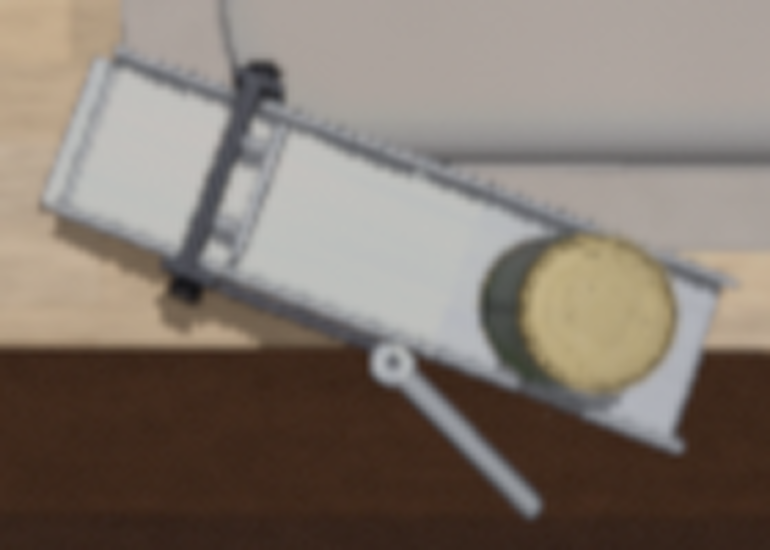

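The crop confirms the tin, with its lid centre at crop (600,313). The latch pivot is at (393,362) and its tip at (535,510). The plate's top edge runs (285,125)–(237,262), and the landing end corners are at (735,282) and (681,452).

```bash
cat > h.py <<'E'
import numpy as np,pickle
from scipy.optimize import least_squares
d=pickle.load(open("top0.pkl","rb"));K=np.array(d["intrinsics"]);T=np.array(d["cam_to_world"])
def ray(c): # crop px -> world ray
    u,v=np.array(c)/5.5+[350-.4,270-.4]
    p=np.linalg.solve(K,[u,v,1]);return T[:3,3],T[:3,:3]@np.array([p[0],-p[1],-p[2]])
def at(c,z):
    o,r=ray(c);return o+r*(z-o[2])/r[2]
def proj(P):
    q=T[:3,:3].T@(P-T[:3,3]);p=K@np.array([q[0],-q[1],-q[2]]);return ((p[:2]/p[2])-[350-.4,270-.4])*5.5
t=np.radians(10)
def R(yaw):
    c,s=np.cos(yaw),np.sin(yaw)
    return np.array([[c,-s,0],[s,c,0],[0,0,1]])@np.array([[np.cos(t),0,-np.sin(t)],[0,1,0],[np.sin(t),0,np.cos(t)]])
E
python3 - <<'E'
from h import *
def pts(p):
    yaw=p[2];O=np.array([p[0],p[1],.06]);Rz=R(yaw)@np.linalg.inv(R(0))
    f=lambda x,y,z:O+R(yaw)@[x,y,z]; g=lambda x,y,z:O+Rz@[x,y,z]
    return [g(.095,.034,.02),g(.095,-.034,.02),f(-.15,.034,.02),f(-.15,-.034,.02)]
obs=np.array([[735,282],[681,452],[112,55],[42,207]])
r=least_squares(lambda p:(np.array([proj(q) for q in pts(p)])-obs).ravel(),[.35,-.3,-.35])
print(r.x,np.degrees(r.x[2]),r.fun.round(1))
O=np.array([*r.x[:2],.06]);Rc=R(r.x[2]);np.savez("chute.npz",O=O,R=Rc)
def onplane(c,zc):
    o,v=ray(c);n=Rc[:,2];k=(n@(O+zc*n-o))/(n@v);return Rc.T@(o+k*v-O)
print("tin",Rc.T@(at((600,313),.132)-O),at((600,313),.132))
for c in[(285,125),(237,262)]:print("plate",onplane(c,.035)*1e3)
for c in[(393,362),(535,510)]:print("latch",onplane(c,.034)*1e3)
print("lemma landing edge of tin", at((600,313),.132))
E
```

```text
[ 0.38700472 -0.34287942 -1.93173564] -110.68029933334249 [-2.7 -1.7 -6.7 -0.1  0.4 -5.2  9.3  7.4]
tin [0.05082023 0.00033256 0.06414974] [ 0.37357513 -0.37939848  0.132     ]
plate [-77.57768264  28.0036111   35.        ]
plate [-77.03500621 -26.80292333  35.        ]
latch [-11.01569408 -41.08183885  34.        ]
latch [ 54.08340869 -73.1337641   34.        ]
lemma landing edge of tin [ 0.37357513 -0.37939848  0.132     ]
```

```bash
python3 -m handwheel '[{"dx":1,"dy":0.9,"az":1.5,"jaw":0},{"dx":2.1,"dy":1.8,"az":3,"jaw":0},{"dx":3.2,"dy":2.7,"az":4.5,"jaw":0},{"dx":4.2,"dy":3.6,"az":6,"jaw":0},{"dx":5.2,"dy":4.5,"az":7.5,"jaw":0}]'
python3 -m handwheel '[{"az":1.5,"jaw":0},{"az":2.94,"jaw":0},{"az":2.94,"jaw":0},{"az":2.94,"jaw":0},{"az":2.94,"jaw":0}]'
cat > s.py <<'E'
from station import telemetry
import numpy as np
c=np.load("chute.npz");s=telemetry.sense();O,R=c["O"],c["R"]
tip=np.array(s["ee_pos"])-[0,0,.025]
print("t",round(s["clock"],2),"tcp",np.round(s["ee_pos"],4),"rot",np.round(s["eef_rot"],3),"tip in chute mm",(R.T@(tip-O)*1e3).round(1),"F",np.round(s["ft_force"],2),"F chute",(R.T@s["ft_force"]).round(2),"q",np.round(s["joint_positions"],2))
E
python3 s.py
```

```text
t 0.1 tcp [ 0.1839 -0.597   0.2299] rot [-3.141  0.     0.299] tip in chute mm [ 330.  -100.3   88.9] F [ 0.13 -0.2  -0.08] F chute [ 0.13  0.19 -0.1 ] q [ 1.23  0.42 -0.01  1.61  0.    1.11 -0.05]invalid input
invalid input
```

```bash
python3 -m handwheel '[{"dx":1,"dy":0.9,"dz":0,"ax":0,"ay":0,"az":1.5,"jaw":0},{"dx":2.1,"dy":1.8,"dz":0,"ax":0,"ay":0,"az":3,"jaw":0},{"dx":3.2,"dy":2.7,"dz":0,"ax":0,"ay":0,"az":4.5,"jaw":0},{"dx":4.2,"dy":3.6,"dz":0,"ax":0,"ay":0,"az":6,"jaw":0},{"dx":5.2,"dy":4.5,"dz":0,"ax":0,"ay":0,"az":7.5,"jaw":0}]' && 
python3 -m handwheel '[{"dx":0,"dy":0,"dz":0,"ax":0,"ay":0,"az":1.5,"jaw":0},{"dx":0,"dy":0,"dz":0,"ax":0,"ay":0,"az":2.94,"jaw":0},{"dx":0,"dy":0,"dz":0,"ax":0,"ay":0,"az":2.94,"jaw":0},{"dx":0,"dy":0,"dz":0,"ax":0,"ay":0,"az":2.94,"jaw":0},{"dx":0,"dy":0,"dz":0,"ax":0,"ay":0,"az":2.94,"jaw":0}]'
python3 s.py
```

```text
clock: 0.6
ee_pos: [0.341, -0.4609, 0.2303]
eef_rot: [-3.141, 0.0, 0.959]
ft_force: [0.9, 0.3, 0.3]
finger_gap: 0.61
finger_force: 0.0
clock: 1.1
ee_pos: [0.3397, -0.4624, 0.2303]
eef_rot: [-3.141, 0.0, 1.206]
ft_force: [-0.3, 0.3, 0.7]
finger_gap: 0.183
finger_force: 0.0
t 1.1 tcp [ 0.3397 -0.4624  0.2303] rot [-3.141  0.     1.206] tip in chute mm [151.8  -2.  120.8] F [-0.28  0.32  0.67] F chute [-0.08 -0.37  0.7 ] q [ 1.09  0.34 -0.25  1.74  0.09  1.08  0.44]
```

```bash
python3 -m handwheel '[{"dx":0.06,"dy":-0.02,"dz":-1,"ax":0,"ay":0,"az":0,"jaw":0},{"dx":0.06,"dy":-0.02,"dz":-2,"ax":0,"ay":0,"az":0,"jaw":0},{"dx":0.06,"dy":-0.02,"dz":-3,"ax":0,"ay":0,"az":0,"jaw":0},{"dx":0.06,"dy":-0.02,"dz":-4,"ax":0,"ay":0,"az":0,"jaw":0},{"dx":0.06,"dy":-0.02,"dz":-4.37,"ax":0,"ay":0,"az":0,"jaw":0}]'
python3 s.py
python3 - <<'E'
from station import vision
import cv2,pickle
d=vision.capture("top");im=d["image"][270:370,350:490,::-1]
cv2.imwrite("pics/crop1.png",cv2.resize(im,None,fx=5.5,fy=5.5,interpolation=cv2.INTER_CUBIC))
E
```

```text
clock: 1.6
ee_pos: [0.3409, -0.462, 0.0968]
eef_rot: [-3.139, -0.002, 1.208]
ft_force: [0.5, -0.1, 0.5]
finger_gap: 0.005
finger_force: 0.0
t 1.6 tcp [ 0.3409 -0.462   0.0968] rot [-3.139e+00 -2.000e-03  1.208e+00] tip in chute mm [127.8  -1.1 -10.6] F [ 0.53 -0.08  0.49] F chute [-0.03  0.53  0.5 ] q [ 1.06  0.5  -0.23  1.84  0.15  0.82  0.39]
```

View pics/crop1.png

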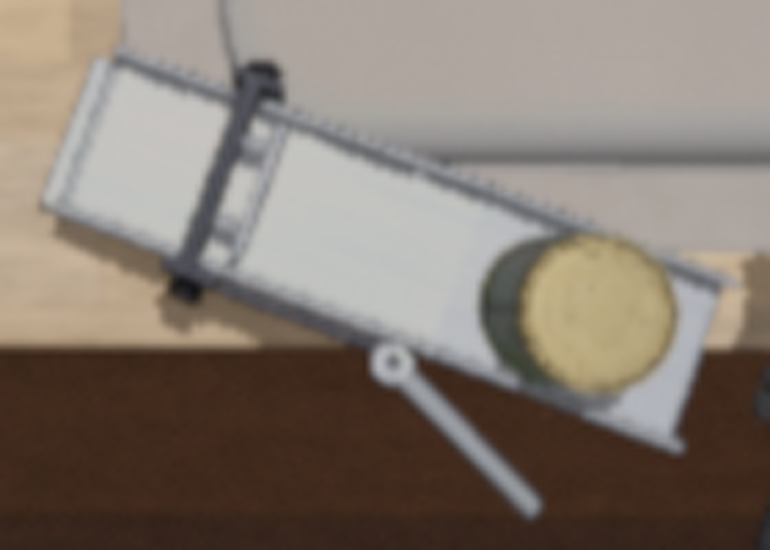

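The scene is unchanged and the hand stands behind the landing's open end, lined up. I'll approach to just short of the tin, then push slowly.

```bash
python3 -m handwheel '[{"dx":0.1,"dy":0.26,"dz":0,"ax":0,"ay":0,"az":0,"jaw":0},{"dx":0.2,"dy":0.53,"dz":0,"ax":0,"ay":0,"az":0,"jaw":0},{"dx":0.3,"dy":0.8,"dz":0,"ax":0,"ay":0,"az":0,"jaw":0},{"dx":0.38,"dy":1.0,"dz":0,"ax":0,"ay":0,"az":0,"jaw":0},{"dx":0.42,"dy":1.1,"dz":0,"ax":0,"ay":0,"az":0,"jaw":0}]' >/dev/null; python3 s.py
python3 -m handwheel '[{"dx":0.035,"dy":0.094,"dz":0,"ax":0,"ay":0,"az":0,"jaw":0},{"dx":0.07,"dy":0.187,"dz":0,"ax":0,"ay":0,"az":0,"jaw":0},{"dx":0.106,"dy":0.281,"dz":0,"ax":0,"ay":0,"az":0,"jaw":0},{"dx":0.141,"dy":0.374,"dz":0,"ax":0,"ay":0,"az":0,"jaw":0},{"dx":0.1765,"dy":0.468,"dz":0,"ax":0,"ay":0,"az":0,"jaw":0}]' >/dev/null; python3 s.py
python3 -m handwheel '[{"dx":0.035,"dy":0.094,"dz":0,"ax":0,"ay":0,"az":0,"jaw":0},{"dx":0.07,"dy":0.187,"dz":0,"ax":0,"ay":0,"az":0,"jaw":0},{"dx":0.106,"dy":0.281,"dz":0,"ax":0,"ay":0,"az":0,"jaw":0},{"dx":0.141,"dy":0.374,"dz":0,"ax":0,"ay":0,"az":0,"jaw":0},{"dx":0.1765,"dy":0.468,"dz":0,"ax":0,"ay":0,"az":0,"jaw":0}]' >/dev/null; python3 s.py
```

```text
t 2.15 tcp [ 0.355  -0.4292  0.1   ] rot [3.141 0.    1.211] tip in chute mm [93.3  0.6 -1.2] F [ 0.15 -0.49 -0.05] F chute [ 0.39  0.31 -0.12] q [ 1.02  0.47 -0.24  1.89  0.15  0.8   0.34]
t 2.65 tcp [ 0.3597 -0.4157  0.0993] rot [-3.141  0.     1.21 ] tip in chute mm [79.1  0.2  0.6] F [-0.23 -0.73  0.24] F chute [0.79 0.04 0.1 ] q [ 1.    0.46 -0.24  1.9   0.15  0.8   0.31]
t 3.15 tcp [ 0.3651 -0.4016  0.0993] rot [-3.141  0.     1.21 ] tip in chute mm [64.2  0.2  3.2] F [-0.19 -0.75 -1.04] F chute [ 0.58  0.09 -1.16] q [ 0.98  0.45 -0.25  1.92  0.15  0.79  0.28]
```

```bash
python3 -m handwheel '[{"dx":0.035,"dy":0.094,"dz":0,"ax":0,"ay":0,"az":0,"jaw":0},{"dx":0.07,"dy":0.187,"dz":0,"ax":0,"ay":0,"az":0,"jaw":0},{"dx":0.106,"dy":0.281,"dz":0,"ax":0,"ay":0,"az":0,"jaw":0},{"dx":0.141,"dy":0.374,"dz":0,"ax":0,"ay":0,"az":0,"jaw":0},{"dx":0.1765,"dy":0.468,"dz":0,"ax":0,"ay":0,"az":0,"jaw":0}]' >/dev/null; python3 s.py
python3 -m handwheel '[{"dx":0.035,"dy":0.094,"dz":0,"ax":0,"ay":0,"az":0,"jaw":0},{"dx":0.07,"dy":0.187,"dz":0,"ax":0,"ay":0,"az":0,"jaw":0},{"dx":0.106,"dy":0.281,"dz":0,"ax":0,"ay":0,"az":0,"jaw":0},{"dx":0.141,"dy":0.374,"dz":0,"ax":0,"ay":0,"az":0,"jaw":0},{"dx":0.1765,"dy":0.468,"dz":0,"ax":0,"ay":0,"az":0,"jaw":0}]' >/dev/null; python3 s.py
python3 -m handwheel '[{"dx":0.035,"dy":0.094,"dz":0,"ax":0,"ay":0,"az":0,"jaw":0},{"dx":0.07,"dy":0.187,"dz":0,"ax":0,"ay":0,"az":0,"jaw":0},{"dx":0.106,"dy":0.281,"dz":0,"ax":0,"ay":0,"az":0,"jaw":0},{"dx":0.141,"dy":0.374,"dz":0,"ax":0,"ay":0,"az":0,"jaw":0},{"dx":0.1765,"dy":0.468,"dz":0,"ax":0,"ay":0,"az":0,"jaw":0}]' >/dev/null; python3 s.py
python3 - <<'E'
from station import vision
import cv2,pickle
d=vision.capture("top");im=d["image"][270:370,350:490,::-1]
cv2.imwrite("pics/crop2.png",cv2.resize(im,None,fx=5.5,fy=5.5,interpolation=cv2.INTER_CUBIC))
E
```

```text
t 3.65 tcp [ 0.3704 -0.3876  0.0993] rot [-3.142  0.     1.21 ] tip in chute mm [49.5  0.2  5.8] F [ 0.6  -1.25  0.02] F chute [ 0.94  1.   -0.15] q [ 0.96  0.44 -0.25  1.94  0.15  0.78  0.26]
t 4.15 tcp [ 0.3757 -0.3735  0.0993] rot [-3.142  0.     1.21 ] tip in chute mm [34.6  0.2  8.5] F [-0.25  0.68  0.22] F chute [-0.5  -0.47  0.31] q [ 0.94  0.43 -0.26  1.95  0.15  0.78  0.23]
t 4.65 tcp [ 0.3809 -0.3595  0.0993] rot [-3.141  0.     1.21 ] tip in chute mm [19.9  0.1 11. ] F [ 0.24 -0.17 -0.85] F chute [-0.08  0.29 -0.85] q [ 0.91  0.42 -0.26  1.97  0.15  0.77  0.2 ]
```

View pics/crop2.png

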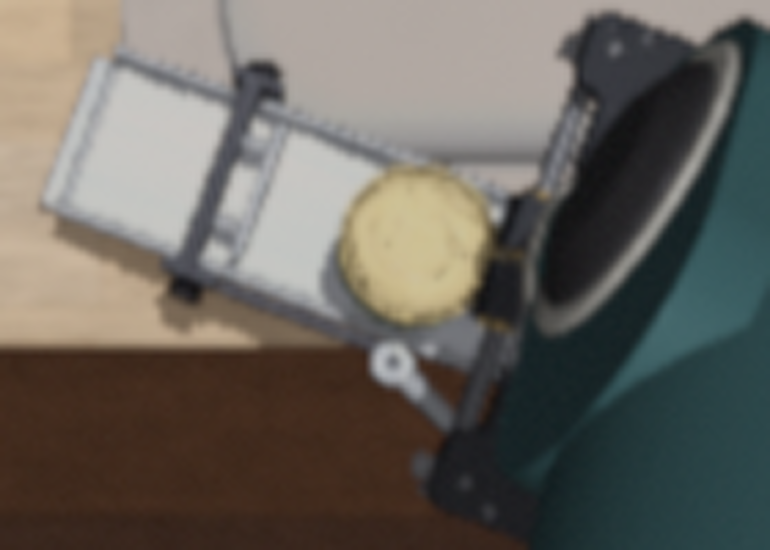

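The tin is on the slope with its lid centred at (417,247), about 45 px short of the plate's top edge. The fingers are right behind it.

```bash
python3 - <<'E'
from h import *
c=np.load("chute.npz");O,Rc=c["O"],c["R"]
o,v=ray((417,247));n=Rc[:,2];k=(n@(O+.072*n-o))/(n@v);print(Rc.T@(o+k*v-O)*1e3)
E
python3 -m handwheel '[{"dx":0.035,"dy":0.094,"dz":0,"ax":0,"ay":0,"az":0,"jaw":0},{"dx":0.07,"dy":0.187,"dz":0,"ax":0,"ay":0,"az":0,"jaw":0},{"dx":0.106,"dy":0.281,"dz":-0.03,"ax":0,"ay":0,"az":0,"jaw":0},{"dx":0.141,"dy":0.374,"dz":-0.05,"ax":0,"ay":0,"az":0,"jaw":0},{"dx":0.1765,"dy":0.468,"dz":-0.08,"ax":0,"ay":0,"az":0,"jaw":0}]' >/dev/null; python3 s.py
```

```text
[-17.36051329  -0.86139571  72.        ]
t 5.2 tcp [ 0.3863 -0.3454  0.0969] rot [-3.142  0.     1.21 ] tip in chute mm [ 4.7  0.2 11.2] F [-0.05 -1.7   0.16] F chute [ 1.61  0.56 -0.13] q [ 0.89  0.42 -0.27  1.98  0.16  0.76  0.17]
```

```bash
python3 -m handwheel '[{"dx":0.023,"dy":0.061,"dz":-0.012,"ax":0,"ay":0,"az":0,"jaw":0},{"dx":0.046,"dy":0.123,"dz":-0.023,"ax":0,"ay":0,"az":0,"jaw":0},{"dx":0.07,"dy":0.184,"dz":-0.035,"ax":0,"ay":0,"az":0,"jaw":0},{"dx":0.093,"dy":0.246,"dz":-0.046,"ax":0,"ay":0,"az":0,"jaw":0},{"dx":0.116,"dy":0.307,"dz":-0.058,"ax":0,"ay":0,"az":0,"jaw":0}]' >/dev/null; python3 s.py
python3 -m handwheel '[{"dx":0.007,"dy":0.018,"dz":-0.004,"ax":0,"ay":0,"az":0,"jaw":0},{"dx":0.014,"dy":0.037,"dz":-0.007,"ax":0,"ay":0,"az":0,"jaw":0},{"dx":0.021,"dy":0.055,"dz":-0.01,"ax":0,"ay":0,"az":0,"jaw":0},{"dx":0.028,"dy":0.074,"dz":-0.014,"ax":0,"ay":0,"az":0,"jaw":0},{"dx":0.035,"dy":0.092,"dz":-0.017,"ax":0,"ay":0,"az":0,"jaw":0}]' >/dev/null; python3 s.py
python3 -m handwheel '[{"dx":0.007,"dy":0.018,"dz":-0.004,"ax":0,"ay":0,"az":0,"jaw":0},{"dx":0.014,"dy":0.037,"dz":-0.007,"ax":0,"ay":0,"az":0,"jaw":0},{"dx":0.021,"dy":0.055,"dz":-0.01,"ax":0,"ay":0,"az":0,"jaw":0},{"dx":0.0232,"dy":0.0614,"dz":-0.012,"ax":0,"ay":0,"az":0,"jaw":0},{"dx":0.0232,"dy":0.0614,"dz":-0.012,"ax":0,"ay":0,"az":0,"jaw":0}]' >/dev/null; python3 s.py
```

```text
t 5.7 tcp [ 0.3896 -0.3363  0.0951] rot [-3.141  0.     1.21 ] tip in chute mm [-5.2  0.1 11.2] F [-0.39 -0.04  0.39] F chute [ 0.24 -0.35  0.36] q [ 0.88  0.42 -0.27  1.99  0.16  0.75  0.15]
t 6.2 tcp [ 0.3907 -0.3337  0.0947] rot [-3.142 -0.     1.21 ] tip in chute mm [-8.1  0.2 11.2] F [-0.61 -0.91 -0.16] F chute [ 1.02 -0.25 -0.35] q [ 0.87  0.42 -0.27  1.99  0.16  0.75  0.15]
t 6.7 tcp [ 0.3914 -0.3318  0.0943] rot [-3.142  0.     1.21 ] tip in chute mm [-10.1   0.2  11.2] F [-0.46 -1.09 -0.22] F chute [ 1.13 -0.05 -0.42] q [ 0.87  0.42 -0.27  1.99  0.16  0.75  0.14]
```

Now 1.5 mm steps, watching the force.

```bash
python3 -m handwheel '[{"dx":0.006,"dy":0.015,"dz":-0.003,"ax":0,"ay":0,"az":0,"jaw":0},{"dx":0.012,"dy":0.031,"dz":-0.006,"ax":0,"ay":0,"az":0,"jaw":0},{"dx":0.0174,"dy":0.046,"dz":-0.009,"ax":0,"ay":0,"az":0,"jaw":0},{"dx":0.0174,"dy":0.046,"dz":-0.009,"ax":0,"ay":0,"az":0,"jaw":0},{"dx":0.0174,"dy":0.046,"dz":-0.009,"ax":0,"ay":0,"az":0,"jaw":0}]' >/dev/null; python3 s.py
python3 -m handwheel '[{"dx":0.006,"dy":0.015,"dz":-0.003,"ax":0,"ay":0,"az":0,"jaw":0},{"dx":0.012,"dy":0.031,"dz":-0.006,"ax":0,"ay":0,"az":0,"jaw":0},{"dx":0.0174,"dy":0.046,"dz":-0.009,"ax":0,"ay":0,"az":0,"jaw":0},{"dx":0.0174,"dy":0.046,"dz":-0.009,"ax":0,"ay":0,"az":0,"jaw":0},{"dx":0.0174,"dy":0.046,"dz":-0.009,"ax":0,"ay":0,"az":0,"jaw":0}]' >/dev/null; python3 s.py
```

```text
t 7.2 tcp [ 0.3919 -0.3305  0.0941] rot [-3.142  0.     1.21 ] tip in chute mm [-11.6   0.2  11.2] F [-0.16 -1.24  1.28] F chute [1.42 0.28 1.05] q [ 0.87  0.42 -0.27  2.    0.16  0.75  0.14]
t 7.7 tcp [ 0.3924 -0.3292  0.0938] rot [3.142 0.    1.21 ] tip in chute mm [-13.    0.3  11.3] F [-1.21 -2.43  1.6 ] F chute [ 2.94 -0.27  1.11] q [ 0.86  0.42 -0.27  2.    0.16  0.75  0.14]
```

```bash
python3 -m handwheel '[{"dx":0.006,"dy":0.015,"dz":-0.003,"ax":0,"ay":0,"az":0,"jaw":0},{"dx":0.012,"dy":0.031,"dz":-0.006,"ax":0,"ay":0,"az":0,"jaw":0},{"dx":0.0174,"dy":0.046,"dz":-0.009,"ax":0,"ay":0,"az":0,"jaw":0},{"dx":0.0174,"dy":0.046,"dz":-0.009,"ax":0,"ay":0,"az":0,"jaw":0},{"dx":0.0174,"dy":0.046,"dz":-0.009,"ax":0,"ay":0,"az":0,"jaw":0}]' >/dev/null; python3 s.py
```

```text
t 8.2 tcp [ 0.3929 -0.3279  0.0936] rot [3.142 0.    1.21 ] tip in chute mm [-14.4   0.2  11.2] F [-1.37 -4.24  1.93] F chute [4.72 0.22 1.13] q [ 0.86  0.41 -0.27  2.    0.16  0.75  0.13]
```

```bash
python3 -m handwheel '[{"dx":0.006,"dy":0.015,"dz":-0.003,"ax":0,"ay":0,"az":0,"jaw":0},{"dx":0.014,"dy":0.037,"dz":-0.007,"ax":0,"ay":0,"az":0,"jaw":0},{"dx":0.014,"dy":0.037,"dz":-0.007,"ax":0,"ay":0,"az":0,"jaw":0},{"dx":0.014,"dy":0.037,"dz":-0.007,"ax":0,"ay":0,"az":0,"jaw":0},{"dx":0.014,"dy":0.037,"dz":-0.007,"ax":0,"ay":0,"az":0,"jaw":0}]' >/dev/null; python3 s.py
python3 -m handwheel '[{"dx":0,"dy":0,"dz":0,"ax":0,"ay":0,"az":0,"jaw":0},{"dx":0,"dy":0,"dz":0,"ax":0,"ay":0,"az":0,"jaw":0},{"dx":0,"dy":0,"dz":0,"ax":0,"ay":0,"az":0,"jaw":0},{"dx":0,"dy":0,"dz":0,"ax":0,"ay":0,"az":0,"jaw":0},{"dx":0,"dy":0,"dz":0,"ax":0,"ay":0,"az":0,"jaw":0}]' >/dev/null; python3 s.py
```

```text
t 8.7 tcp [ 0.3933 -0.3269  0.0934] rot [3.141 0.    1.21 ] tip in chute mm [-15.5   0.3  11.2] F [-1.83 -5.98  2.27] F chute [6.54 0.4  1.16] q [ 0.86  0.41 -0.27  2.    0.16  0.75  0.13]
t 9.2 tcp [ 0.3933 -0.3269  0.0934] rot [3.141 0.    1.21 ] tip in chute mm [-15.5   0.3  11.2] F [-1.97 -5.66  2.14] F chute [6.27 0.15 1.06] q [ 0.86  0.41 -0.27  2.    0.16  0.75  0.13]
```

Step 1 should be met at about 3.7 mm, so I'll retreat slowly.

```bash
python3 -m handwheel '[{"dx":-0.006,"dy":-0.016,"dz":0.003,"ax":0,"ay":0,"az":0,"jaw":0},{"dx":-0.012,"dy":-0.031,"dz":0.006,"ax":0,"ay":0,"az":0,"jaw":0},{"dx":-0.017,"dy":-0.046,"dz":0.009,"ax":0,"ay":0,"az":0,"jaw":0},{"dx":-0.023,"dy":-0.061,"dz":0.012,"ax":0,"ay":0,"az":0,"jaw":0},{"dx":-0.029,"dy":-0.077,"dz":0.015,"ax":0,"ay":0,"az":0,"jaw":0}]' >/dev/null; python3 s.py
python3 -m handwheel '[{"dx":-0.006,"dy":-0.016,"dz":0.003,"ax":0,"ay":0,"az":0,"jaw":0},{"dx":-0.012,"dy":-0.031,"dz":0.006,"ax":0,"ay":0,"az":0,"jaw":0},{"dx":-0.017,"dy":-0.046,"dz":0.009,"ax":0,"ay":0,"az":0,"jaw":0},{"dx":-0.023,"dy":-0.061,"dz":0.012,"ax":0,"ay":0,"az":0,"jaw":0},{"dx":-0.029,"dy":-0.077,"dz":0.015,"ax":0,"ay":0,"az":0,"jaw":0}]' >/dev/null; python3 s.py
python3 -m handwheel '[{"dx":-0.02,"dy":-0.05,"dz":0.01,"ax":0,"ay":0,"az":0,"jaw":0},{"dx":-0.06,"dy":-0.16,"dz":0.03,"ax":0,"ay":0,"az":0,"jaw":0},{"dx":-0.16,"dy":-0.42,"dz":0.1,"ax":0,"ay":0,"az":0,"jaw":0},{"dx":-0.28,"dy":-0.74,"dz":0.2,"ax":0,"ay":0,"az":0,"jaw":0},{"dx":-0.4,"dy":-1.06,"dz":0.3,"ax":0,"ay":0,"az":0,"jaw":0}]' >/dev/null; python3 s.py
```

```text
t 9.7 tcp [ 0.3925 -0.3287  0.0937] rot [-3.141 -0.     1.21 ] tip in chute mm [-13.4   0.2  11.2] F [-0.93 -1.88  0.79] F chute [ 2.2  -0.2   0.42] q [ 0.86  0.42 -0.27  2.    0.16  0.75  0.14]
t 10.2 tcp [ 0.3916 -0.331   0.0941] rot [-3.141 -0.     1.21 ] tip in chute mm [-10.9   0.1  11.2] F [-0.27 -0.96  0.58] F chute [1.08 0.09 0.4 ] q [ 0.87  0.42 -0.27  2.    0.16  0.75  0.14]
t 10.7 tcp [ 0.3792 -0.3642  0.1035] rot [3.142 0.    1.209] tip in chute mm [25.5  0.2 14.3] F [ 0.67 -0.29  0.34] F chute [0.09 0.73 0.33] q [ 0.92  0.42 -0.26  1.96  0.15  0.78  0.21]
```

```bash
cat > plan.py <<'E'
import numpy as np
from station import telemetry
c=np.load("chute.npz");O,R=c["O"],c["R"]
piv=np.array([-11.5,-43])
def wp(thdeg,extra=0,r=52,z=27):
    a=np.radians(thdeg);e=np.array([np.cos(a),np.sin(a)]);n=np.array([-e[1],e[0]])
    h=4+8*abs(n[0])+12.5*abs(n[1])+extra
    q=piv+r*e-h*n
    return O+R@(np.array([*q,z])/1e3)+[0,0,.025]
if __name__=="__main__":
    p=np.array(telemetry.sense()["ee_pos"])
    s=wp(-26,14);print("to start",s.round(4),((s-p)/.03).round(2))
    th=[-26+i*116/24 for i in range(25)];prev=s
    for k in range(0,25,5):
        print([dict(zip(("dx","dy","dz"),((wp(t)-prev)/.03).round(2))) for t in th[k:k+5]]);prev=wp(th[min(k+4,24)])
E
python3 plan.py
```

```text
to start [ 0.2923 -0.3241  0.1152] [-2.9   1.34  0.39]
[{'dx': np.float64(0.32), 'dy': np.float64(-0.34), 'dz': np.float64(0.04)}, {'dx': np.float64(0.39), 'dy': np.float64(-0.48), 'dz': np.float64(0.05)}, {'dx': np.float64(0.48), 'dy': np.float64(-0.62), 'dz': np.float64(0.07)}, {'dx': np.float64(0.59), 'dy': np.float64(-0.75), 'dz': np.float64(0.09)}, {'dx': np.float64(0.7), 'dy': np.float64(-0.87), 'dz': np.float64(0.1)}]
[{'dx': np.float64(0.13), 'dy': np.float64(-0.11), 'dz': np.float64(0.01)}, {'dx': np.float64(0.25), 'dy': np.float64(-0.2), 'dz': np.float64(0.02)}, {'dx': np.float64(0.36), 'dy': np.float64(-0.28), 'dz': np.float64(0.02)}, {'dx': np.float64(0.48), 'dy': np.float64(-0.36), 'dz': np.float64(0.03)}, {'dx': np.float64(0.6), 'dy': np.float64(-0.42), 'dz': np.float64(0.03)}]
[{'dx': np.float64(0.14), 'dy': np.float64(-0.05), 'dz': np.float64(0.0)}, {'dx': np.float64(0.28), 'dy': np.float64(-0.1), 'dz': np.float64(-0.0)}, {'dx': np.float64(0.43), 'dy': np.float64(-0.13), 'dz': np.float64(-0.01)}, {'dx': np.float64(0.59), 'dy': np.float64(-0.14), 'dz': np.float64(-0.01)}, {'dx': np.float64(0.75), 'dy': np.float64(-0.15), 'dz': np.float64(-0.02)}]
[{'dx': np.float64(0.16), 'dy': np.float64(0.01), 'dz': np.float64(-0.01)}, {'dx': np.float64(0.32), 'dy': np.float64(0.04), 'dz': np.float64(-0.03)}, {'dx': np.float64(0.49), 'dy': np.float64(0.09), 'dz': np.float64(-0.04)}, {'dx': np.float64(0.65), 'dy': np.float64(0.15), 'dz': np.float64(-0.06)}, {'dx': np.float64(0.8), 'dy': np.float64(0.22), 'dz': np.float64(-0.09)}]
[{'dx': np.float64(0.15), 'dy': np.float64(0.09), 'dz': np.float64(-0.02)}, {'dx': np.float64(0.29), 'dy': np.float64(0.2), 'dz': np.float64(-0.05)}, {'dx': np.float64(0.41), 'dy': np.float64(0.33), 'dz': np.float64(-0.08)}, {'dx': np.float64(0.53), 'dy': np.float64(0.46), 'dz': np.float64(-0.11)}, {'dx': np.float64(0.63), 'dy': np.float64(0.61), 'dz': np.float64(-0.14)}]
```

```bash
python3 -m handwheel '[{"dx":0,"dy":0,"dz":1,"ax":0,"ay":0,"az":0,"jaw":0},{"dx":0,"dy":0,"dz":2.3,"ax":0,"ay":0,"az":0,"jaw":0},{"dx":-1,"dy":0.5,"dz":2.5,"ax":0,"ay":0,"az":0,"jaw":0},{"dx":-2,"dy":0.9,"dz":2.5,"ax":0,"ay":0,"az":0,"jaw":0},{"dx":-2.9,"dy":1.34,"dz":2.5,"ax":0,"ay":0,"az":0,"jaw":0}]' >/dev/null; python3 -m handwheel '[{"dx":0,"dy":0,"dz":0,"ax":0,"ay":0,"az":0,"jaw":0},{"dx":0,"dy":0,"dz":-0.6,"ax":0,"ay":0,"az":0,"jaw":0},{"dx":0,"dy":0,"dz":-1.3,"ax":0,"ay":0,"az":0,"jaw":0},{"dx":0,"dy":0,"dz":-2.11,"ax":0,"ay":0,"az":0,"jaw":0},{"dx":0,"dy":0,"dz":-2.11,"ax":0,"ay":0,"az":0,"jaw":0}]' >/dev/null; python3 s.py; python3 plan.py|head -1
python3 - <<'E'
from station import vision
import cv2,pickle
d=vision.capture("top");im=d["image"][270:370,350:490,::-1]
cv2.imwrite("pics/crop3.png",cv2.resize(im,None,fx=5.5,fy=5.5,interpolation=cv2.INTER_CUBIC))
E
```

```text
t 11.7 tcp [ 0.2918 -0.3224  0.1131] rot [-3.139e+00 -2.000e-03  1.210e+00] tip in chute mm [ 19.2 -96.3  25.1] F [0.03 0.1  0.75] F chute [ 0.02 -0.01  0.76] q [ 1.01  0.26 -0.27  2.16  0.1   0.73  0.31]
to start [ 0.2923 -0.3241  0.1152] [ 0.02 -0.06  0.07]
```

View pics/crop3.png

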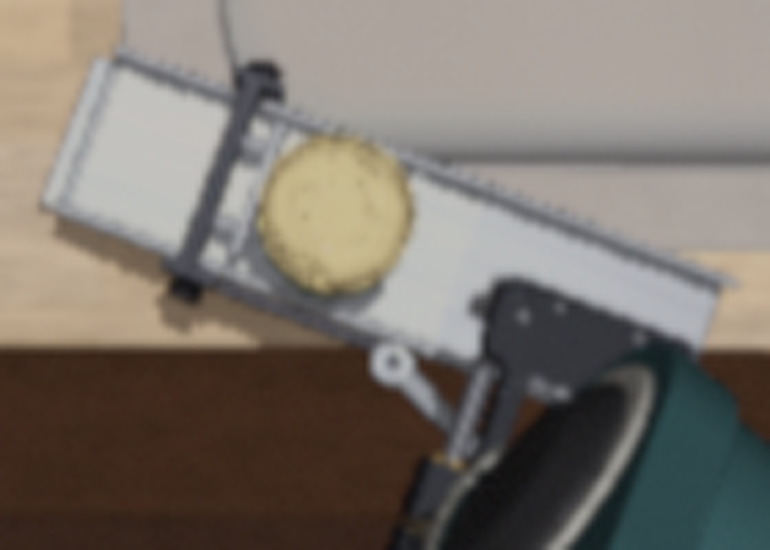

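The tin stands at (336,215) against the plate, the latch arm is still swung outward, and the fingers are outside it. Now I'll swing it.

```bash
python3 -m handwheel '[{"dx":0.32,"dy":-0.36,"dz":0.05,"ax":0,"ay":0,"az":0,"jaw":0},{"dx":0.39,"dy":-0.5,"dz":0.06,"ax":0,"ay":0,"az":0,"jaw":0},{"dx":0.48,"dy":-0.64,"dz":0.08,"ax":0,"ay":0,"az":0,"jaw":0},{"dx":0.59,"dy":-0.77,"dz":0.1,"ax":0,"ay":0,"az":0,"jaw":0},{"dx":0.7,"dy":-0.89,"dz":0.11,"ax":0,"ay":0,"az":0,"jaw":0}]' >/dev/null; python3 s.py
python3 -m handwheel '[{"dx":0.13,"dy":-0.11,"dz":0.01,"ax":0,"ay":0,"az":0,"jaw":0},{"dx":0.25,"dy":-0.2,"dz":0.02,"ax":0,"ay":0,"az":0,"jaw":0},{"dx":0.36,"dy":-0.28,"dz":0.02,"ax":0,"ay":0,"az":0,"jaw":0},{"dx":0.48,"dy":-0.36,"dz":0.03,"ax":0,"ay":0,"az":0,"jaw":0},{"dx":0.6,"dy":-0.42,"dz":0.03,"ax":0,"ay":0,"az":0,"jaw":0}]' >/dev/null; python3 s.py
python3 - <<'E'
from plan import *
for i in(4,9):print((R.T@(wp(-26+i*116/24)-[0,0,.025]-O)*1e3).round(1))
E
```

```text
t 12.25 tcp [ 0.3138 -0.3498  0.1186] rot [3.141 0.    1.21 ] tip in chute mm [ 37.6 -66.   27.4] F [-0.84  1.79  0.51] F chute [-1.27 -1.42  0.74] q [ 1.    0.31 -0.26  2.08  0.11  0.77  0.31]
t 12.75 tcp [ 0.3318 -0.3623  0.1191] rot [-3.141  0.     1.21 ] tip in chute mm [ 43.  -44.8  27. ] F [-0.68  0.44  0.89] F chute [-0.01 -0.79  0.91] q [ 0.99  0.34 -0.26  2.03  0.12  0.78  0.29]
[ 38.1 -66.3  27. ]
[ 43.6 -44.8  27. ]
```

Tracking matches the plan and the forces are about 1 N.

```bash
python3 -m handwheel '[{"dx":0.14,"dy":-0.05,"dz":0,"ax":0,"ay":0,"az":0,"jaw":0},{"dx":0.28,"dy":-0.1,"dz":0,"ax":0,"ay":0,"az":0,"jaw":0},{"dx":0.43,"dy":-0.13,"dz":-0.01,"ax":0,"ay":0,"az":0,"jaw":0},{"dx":0.59,"dy":-0.14,"dz":-0.01,"ax":0,"ay":0,"az":0,"jaw":0},{"dx":0.75,"dy":-0.15,"dz":-0.02,"ax":0,"ay":0,"az":0,"jaw":0}]' >/dev/null; python3 s.py
python3 -m handwheel '[{"dx":0.16,"dy":0.01,"dz":-0.01,"ax":0,"ay":0,"az":0,"jaw":0},{"dx":0.32,"dy":0.04,"dz":-0.03,"ax":0,"ay":0,"az":0,"jaw":0},{"dx":0.49,"dy":0.09,"dz":-0.04,"ax":0,"ay":0,"az":0,"jaw":0},{"dx":0.65,"dy":0.15,"dz":-0.06,"ax":0,"ay":0,"az":0,"jaw":0},{"dx":0.8,"dy":0.22,"dz":-0.09,"ax":0,"ay":0,"az":0,"jaw":0}]' >/dev/null; python3 s.py
python3 -m handwheel '[{"dx":0.15,"dy":0.09,"dz":-0.02,"ax":0,"ay":0,"az":0,"jaw":0},{"dx":0.29,"dy":0.2,"dz":-0.05,"ax":0,"ay":0,"az":0,"jaw":0},{"dx":0.41,"dy":0.33,"dz":-0.08,"ax":0,"ay":0,"az":0,"jaw":0},{"dx":0.52,"dy":0.44,"dz":-0.1,"ax":0,"ay":0,"az":0,"jaw":0},{"dx":0.6,"dy":0.56,"dz":-0.13,"ax":0,"ay":0,"az":0,"jaw":0}]' >/dev/null; python3 s.py
```

```text
t 13.25 tcp [ 0.3545 -0.3666  0.1185] rot [-3.142  0.     1.21 ] tip in chute mm [ 39.  -22.   27.1] F [-1.62  0.32  0.59] F chute [ 0.37 -1.63  0.53] q [ 0.96  0.37 -0.26  1.99  0.13  0.8   0.26]
t 13.75 tcp [ 0.3786 -0.3599  0.1158] rot [3.142 0.    1.21 ] tip in chute mm [23.9 -1.9 27. ] F [-1.53 -1.33  0.64] F chute [ 1.87 -0.97  0.32] q [ 0.92  0.4  -0.26  1.96  0.14  0.8   0.22]
t 14.25 tcp [ 0.3964 -0.3429  0.1119] rot [3.142 0.    1.21 ] tip in chute mm [ 1.4  8.8 27. ] F [-1.07 -0.92  1.38] F chute [ 1.46 -0.68  1.15] q [ 0.88  0.4  -0.27  1.96  0.15  0.8   0.16]
```

```bash
python3 -m handwheel '[{"dx":0.006,"dy":0.015,"dz":-0.003,"ax":0,"ay":0,"az":0,"jaw":0},{"dx":0.0174,"dy":0.046,"dz":-0.009,"ax":0,"ay":0,"az":0,"jaw":0},{"dx":0.0174,"dy":0.046,"dz":-0.009,"ax":0,"ay":0,"az":0,"jaw":0},{"dx":0.0174,"dy":0.046,"dz":-0.009,"ax":0,"ay":0,"az":0,"jaw":0},{"dx":0.0174,"dy":0.046,"dz":-0.009,"ax":0,"ay":0,"az":0,"jaw":0}]' >/dev/null; python3 s.py
python3 -m handwheel '[{"dx":0.006,"dy":0.015,"dz":-0.003,"ax":0,"ay":0,"az":0,"jaw":0},{"dx":0.0116,"dy":0.031,"dz":-0.006,"ax":0,"ay":0,"az":0,"jaw":0},{"dx":0.0116,"dy":0.031,"dz":-0.006,"ax":0,"ay":0,"az":0,"jaw":0},{"dx":0.0116,"dy":0.031,"dz":-0.006,"ax":0,"ay":0,"az":0,"jaw":0},{"dx":0.0116,"dy":0.031,"dz":-0.006,"ax":0,"ay":0,"az":0,"jaw":0}]' >/dev/null; python3 s.py
```

```text
t 14.75 tcp [ 0.3965 -0.3425  0.1118] rot [3.141e+00 1.000e-03 1.209e+00] tip in chute mm [ 1.   8.7 27. ] F [-1.52 -5.12  2.03] F chute [5.6  0.39 1.07] q [ 0.88  0.4  -0.27  1.96  0.15  0.8   0.16]
t 15.25 tcp [ 0.3966 -0.3422  0.1118] rot [3.141e+00 1.000e-03 1.209e+00] tip in chute mm [ 0.7  8.8 27.1] F [-3.95 -8.66  2.58] F chute [ 9.81 -0.64  0.89] q [ 0.88  0.4  -0.27  1.96  0.15  0.8   0.16]
```

At the end stop. I'll back off, lift clear and look.

```bash
python3 -m handwheel '[{"dx":-0.03,"dy":-0.08,"dz":0.015,"ax":0,"ay":0,"az":0,"jaw":0},{"dx":-0.1,"dy":-0.26,"dz":0.06,"ax":0,"ay":0,"az":0,"jaw":0},{"dx":-0.22,"dy":-0.58,"dz":0.2,"ax":0,"ay":0,"az":0,"jaw":0},{"dx":-0.35,"dy":-0.93,"dz":0.8,"ax":0,"ay":0,"az":0,"jaw":0},{"dx":-0.5,"dy":-1.3,"dz":1.8,"ax":0,"ay":0,"az":0,"jaw":0}]' >/dev/null; python3 -m handwheel '[{"dx":-0.3,"dy":-1,"dz":1,"ax":0,"ay":0,"az":0,"jaw":0},{"dx":-0.6,"dy":-2.2,"dz":2,"ax":0,"ay":0,"az":0,"jaw":0},{"dx":-1,"dy":-3.4,"dz":2.5,"ax":0,"ay":0,"az":0,"jaw":0},{"dx":-1.3,"dy":-4.6,"dz":2.5,"ax":0,"ay":0,"az":0,"jaw":0},{"dx":-1.6,"dy":-5.6,"dz":2.5,"ax":0,"ay":0,"az":0,"jaw":0}]' >/dev/null; python3 s.py
python3 - <<'E'
from station import vision
import cv2,pickle
d=vision.capture("top");im=d["image"][270:370,350:490,::-1]
cv2.imwrite("pics/crop4.png",cv2.resize(im,None,fx=5.5,fy=5.5,interpolation=cv2.INTER_CUBIC))
E
```

```text
t 16.25 tcp [ 0.3326 -0.5504  0.2413] rot [3.141e+00 1.000e-03 1.209e+00] tip in chute mm [237.2  22.4 116.8] F [0.1  0.53 0.46] F chute [-0.44 -0.1   0.54] q [ 1.13  0.45 -0.2   1.55  0.1   1.15  0.54]
```

View pics/crop4.png

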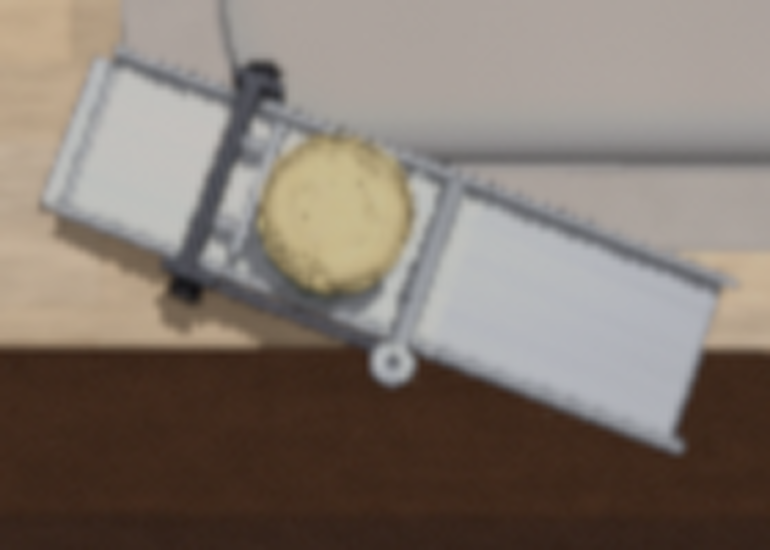

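The latch arm now lies square across the chute from (393,362) to (455,175). The tin stands at (336,215) against the plate. I'll check that the plate is still pressed by comparing it with the first picture.

Run:
```python
import cv2,numpy as np
from station import vision
a=cv2.cvtColor(cv2.imread("pics/top0.png"),6).astype(np.float32)
b=np.mean([cv2.cvtColor(vision.capture("top")["image"],7).astype(np.float32) for _ in range(4)],0)
from scipy.ndimage import map_coordinates
d=np.array([-.944,-.33])  # downhill, image (u,v)
n=np.array([.33,-.944])
def prof(im,c,s):
    c=np.array(c)/5.5+[350-.4,270-.4]; p=c+s[:,None]*d
    return np.mean([map_coordinates(im,[(p+k*n)[:,1],(p+k*n)[:,0]],order=3) for k in(-1,-.5,0,.5,1)],0)
s=np.arange(-3,3.01,.5)
for c in[(283,130),(240,255),(237,262),(278,140),(265,90),(190,265)]:
    A=prof(a,c,s);B=prof(b,c,s);print(c,A.round().astype(int),B.round().astype(int))
```

```text
(283, 130) [163 164 163 154 143 140 145 148 144 137 136 141 147] [157 162 163 155 143 138 143 150 151 145 139 141 147]
(240, 255) [191 191 190 185 175 161 149 142 140 143 150 156 162] [111 114 119 123 125 125 124 125 129 134 136 142 155]
(237, 262) [185 186 185 181 174 160 142 129 129 141 157 171 178] [120 130 142 152 155 149 137 124 120 126 140 158 173]
(278, 140) [191 189 181 166 153 152 157 157 153 154 162 171 175] [172 180 180 172 160 153 156 160 159 158 163 170 175]
(265, 90) [87 72 65 62 59 57 56 58 65 75 81 83 82] [87 72 65 63 60 57 55 58 66 75 81 83 82]
(190, 265) [105 101  96  89  81  76  75  77  78  79  81  85  93] [105 102  96  89  81  76  76  78  79  79  79  84  92]
```

The plate's edge is still shifted about 0.25 px (roughly 0.5 mm) downhill of its free position, while the fixed carriage shows no shift. I'll hand it in.

```bash
python3 -c "
from station import close_job
print(close_job())"
```

```text
the job is handed in; nothing more can be done
None
```

The job is handed in, with no verdict returned: the tin stands against the stop plate, still pressing it back roughly 0.5 mm by the images (after about 3.7 mm under the push), the retaining arm is at its end stop square across the chute, the hand is clear, and no other item was approached.

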